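# Check a pet dryer's fan and hold its air gate half open

### The job

Check the pet dryer on the grooming bench: with its air gate still shut, turn the fan wheel on the round casing by its upright finger knob one full turn clockwise (seen from above), and leave it there. Then slide the spring-shut gate on the flat duct open, away from the wheel, to half its travel, where its upright fin stands in line with the two small pegs on the guide rails. Finish while still holding the gate there with the gripper against its spring (do not let go), and leave the other things on the bench where they are.

Things in the scene. Friction and masses are not known exactly. Their poses are not given: they have to be found in the camera images.
- dryer: pet dryer fixed to the table, 420 x 200 mm (its y, x), yaw within 35 degrees. At +y a round casing (194 mm wide, top 97 mm up, centre at y = +110 mm) carries the fan wheel; towards -y a flat duct 130 mm wide (y 0 to -220 mm, top 87 mm up) carries the air gate, and a nozzle lower down juts to y = -264 mm. Origin on the table under the middle, z up
- fan_wheel (a joint): turn of the fan wheel, rad: 0 at the start, grows clockwise seen from above, full turn 6.283; no stops, needs about 0.1 N m (2.5 N at the knob), stays where left. A level disc, 120 mm diameter, top face 113 mm above the table, hub 6 mm and ribs 3 mm higher; the knob may start at any angle round the axis
- wheel_axis (a point): centre of the wheel's top face, on the turning axis, 113 mm above the table
- knob_top (a point): centre of the top of the wheel's finger knob: an upright round post, 18 mm diameter, 45 mm tall, that spins freely about its own axis, standing on the wheel 42 mm from the axis; top 158 mm above the table
- air_gate (a joint): opening of the air gate, m: 0 shut, 0.080 at the open stop, half travel = 0.040. It slides along the dryer's -y (away from the wheel). Its spring pushes it shut with about 3 N when shut, 8 N at half, 13 N at full opening; let go, it shuts by itself
- fin_top (a point): centre of the top of the gate's fin: an upright steel plate 12 mm thick (along the slide), 36 mm wide (across it), 45 mm tall, standing in the middle of the steel gate plate (95 mm across x 90 mm along the slide, top face 93 mm above the table); fin top 138 mm above the table
- half_mark (a point): fixed point where the fin's top centre is when the gate stands at half travel: midway between two index pegs (10 mm diameter, tops 113 mm above the table), one on each guide rail, 55 mm either side of the fin's path; rails 12 mm wide, tops 99 mm up
- slicker_brush: slicker brush lying flat: 100 mm handle and a 50 x 90 mm head, 22 mm high; bystander; origin under its neck
- comb: flat steel comb 170 mm long, 6 mm thick, lying; bystander; origin under its spine
- oil_bottle: small oil bottle, 40 mm diameter, 85 mm tall, standing behind the duct; bystander; origin at the centre of its underside
- shampoo_jar: jar 72 mm diameter, 100 mm tall; bystander; origin at the centre of its underside
- spray_can: spray can 52 mm diameter, 160 mm tall; bystander; origin at the centre of its underside
- clipper: hair clipper lying flat, 45 x 185 mm, 34 mm high; bystander; origin under its body

How it is judged:
On the way, in this order (a step that is already met when the one before it is completed fails the run):
1. the wheel has been turned a full turn clockwise while the gate is shut (value of joint fan_wheel between 5.933 and 6.883 rad and value of joint air_gate below 0.01 m), for 0.2 s.
2. the gate is held at half travel by the gripper (value of joint air_gate between 0.034 and 0.046 m and contact force between the fingers and air_gate above 2 N), for 0.3 s.
At the end, for the whole second after the job is handed in: The wheel stands one full turn clockwise from its start (20 degrees short to 34 degrees past) and the gripper, still touching the gate with at least 2 N, holds it still at half travel, 40 mm open to within 6 mm (all of step 2 and value of joint fan_wheel between 5.933 and 6.883 rad and velocity of joint air_gate between -0.01 and 0.01 m/s); the arm keeps its last pose, push and grip.
It fails at once if the fan wheel is turned clearly more than one full turn (over 60 degrees past it) (value of joint fan_wheel above 7.333 rad).
It fails at once if the gate is opened before the wheel has made its turn (value of joint air_gate above 0.02 m and value of joint fan_wheel below 5.783 rad).
It fails at once if another thing on the bench is moved by more than 40 mm or upset (distance of any of slicker_brush, comb, oil_bottle, shampoo_jar, spray_can, clipper from where it was at the start of the episode above 0.04 m or angle between any of slicker_brush, comb, oil_bottle, shampoo_jar, spray_can, clipper's own z axis and vertical above 0.5 rad).
It also fails if it takes over 61 s, if anything falls off the work surface, if the arm or the gripper's body presses on something with over 40 N, if the wrist force passes 120 N, or if a joint passes its speed limit or range.

### The arm

A 6-joint arm with a two-finger parallel gripper is mounted at the origin on the work surface. World frame = base frame: x ahead of the robot, y to its left, z up, the work surface at z = 0. Lengths are in m, angles in rad, forces in N, time in s.
With the tool pointing down it reaches from about 0.35 to 0.875 m from the base axis. Payload 15.5 kg.
Tool frame: the origin (TCP) lies between the finger pads; the fingertips stand 17 mm ahead of it and the grasp point (between the pads) lies 2 mm behind it; z points along the fingers, y is the line along which they close (so a half turn about z gives the same grasp; the last joint's range is limited). The gripper opens to 85 mm and grips with 20 to 120 N. Pads are 22 mm wide; open, the fingers measure 114 mm over their backs; the gripper's body (76 mm by 85 mm) begins 54 mm behind the grasp point. The pads swing forward as they close: fully open they stand 13 mm farther back than shut.
Start: joints at [1.252, 0.494, 1.345, -0, 1.302, -0.096], TCP at [0.138, 0.61, 0.248] pointing down, gripper open.
Joint ranges: [-2.91, 2.91], [-0.82, 2.16], [0.22, 2.67], [-1.22, 4.37], [0.12, 2.79], [-3.08, 3.08]. Speed limits (rad/s): [1.89, 1.89, 2.57, 3.01, 3.01, 3.01].

### API

Orientations are given as [roll, pitch, yaw] about the fixed x, y, z axes, in that order (R = Rz(yaw) Ry(pitch) Rx(roll)).
In Python, from plant import ctrl gives the robot as it stands.
- The arm moves only by the tool servo_tool, never from a script. Its argument "series" is a list that holds one entry, the list of rows, each a list of 5 numbers: the shift along the world's x, y, z in m, then the turn about the world's z in rad, then the closure, from -1 (fully open) to 1 (shut). In form: [[[tx, ty, tz, yaw, jaw], ...]]. A call has exactly 5 rows; each row is the pose to reach, as a shift and turn from the pose commanded when the call began; what a row does not reach only later rows make up. A row lasts 1/10 s, in which the tool goes at most 50 mm and 8.59 degrees, less where a joint would pass 70% of its speed; a pose out of reach is approached as far as the arm can. A call with a gripper value outside its range is refused whole. The fingers move at their own pace and stop on an object; the grip force is fixed at half the most. Time passes only in rows, so rows that repeat a pose let the fingers close, or fill a call up. It gives the time, the measured TCP pose, the force, the opening and the grip force at its end, in the units of the state.
- ctrl.observe(): the state, without advancing time (a new reading comes with each control period).
- ctrl.capture(name): name is "side" or "top"; returns a dict with "pixels" (480x640x3 uint8, red, green, blue), "vfov" (degrees; the focal length in pixels is half the picture's height over the tangent of half this angle, whatever the lens; pixels are square), "cx", "cy" (the principal point, pixels), "xyz" and "attitude" of the camera in the world. Camera axes: x right, y up, looking along -z (the intrinsics and any distortion apply to the point x, -y, -z); pixel columns grow to the right and rows downward; lengths in m; the calibration is good to about 2 mm. A picture is of the moment at which its call begins. There is no depth.
- ctrl.job_done(): hands the job in; it is judged then, once.
Trained networks look in a picture, given as the dict that the camera call returned (one of the last four; its "shot" number tells which), for a name from the list of things; names that differ only in an ending like _2 or _b are one class to them, and where a whole thing is asked for, a point or a joint stands for the part that bears it (a point fixed in the world has none). Each returns a list of dicts, best first, with "confidence" (0 to 1); they miss things now and then, are a little off and sometimes report something else, mostly with a low value. They report only what shows in the picture. A call takes as long as a camera call.
- ctrl.silhouettes(picture, name): "region" (480x640 bool, what is visible of it) and "position" ([column, row] in pixels, amid what is visible of it).
The state is a dict: "t": time; "joint_positions": joint angles; "dq": joint speeds; "tau": joint torques, N m; "tool_pos": TCP position; "eef_rot": TCP orientation; "contact_force": force on the tool from outside, world axes, zero at the start; "wrist_torque": the same for the moment, N m; "width": finger opening in m; "grip_force": force on a finger pad.
Only numpy, scipy, OpenCV 4.12 (cv2) and the standard library are available. Lean on these libraries where they do the work, as an engineer would, in place of code of your own. Each camera call takes 0.05 s, during which the arm holds its last target. There are 200 camera calls.

## Working session

There is one attempt and no reset: what is moved stays moved. The work goes in short steps, Python scripts to look and compute and a tool call to move; the robot and the scene stay as the last step left them, time stands still between calls to the robot, and variables do not carry over. Pictures are saved under pics/ and viewed, at most 10 in all, crops included, and the job is handed in when it is done.

Besides the shell and the picture viewer there is one more tool, called after "Emit:" as name(argument=value, ...), one argument or row to a line, values as JSON. servo_tool: Moves the arm, as the interface text tells. Its arguments: {"type":"object","properties":{"series":{"type":"array"}},"required":["series"]}

```bash
mkdir -p pics; ls
cat > look.py <<'E'
from plant import ctrl
import cv2,numpy as np
def shot(cam,name=None):
    p=ctrl.capture(cam)
    if name: cv2.imwrite('pics/'+name+'.png',cv2.cvtColor(p['pixels'],cv2.COLOR_RGB2BGR))
    return p
E
python3 - <<'E'
from look import *
for c in ('top','side'):
    p=shot(c,c+'0')
    print({k:v for k,v in p.items() if k!='pixels'})
    for n in ('knob_top','fan_wheel','fin_top','air_gate','dryer'):
        r=ctrl.silhouettes(p,n)
        print(n,[(round(d['confidence'],2),np.round(d['position'],1),int(d['region'].sum())) for d in r[:2]])
print(ctrl.observe())
E
```

```text
pics
{'vfov': 57.311576084955945, 'cx': 316.9958354533154, 'cy': 238.1183978486039, 'xyz': array([0.50364874, 0.01633436, 0.98340879]), 'attitude': array([ 0.0406162 , -0.01253881, -1.55012608]), 'shot': 1}
knob_top [(0.57, array([219.3, 231.1]), 2895)]
fan_wheel [(0.74, array([223. , 231.3]), 2825), (0.57, array([265.5, 307.7]), 1298)]
fin_top [(0.68, array([316.6, 213. ]), 2123)]
air_gate [(0.84, array([316.3, 210.9]), 1971), (0.37, array([220.9, 231.9]), 2788)]
dryer [(0.83, array([304.9, 218.6]), 15759)]
{'vfov': 56.69370201357274, 'cx': 321.13989032310263, 'cy': 244.3039641305301, 'xyz': array([ 0.4368934 , -0.58642233,  0.64012055]), 'attitude': array([ 0.86662391, -0.01997547, -0.17275829]), 'shot': 2}
knob_top [(0.73, array([308.9, 194.9]), 1632), (0.5, array([344.9, 258. ]), 1734)]
fan_wheel [(0.72, array([307.3, 194.2]), 1586), (0.67, array([343.4, 260.3]), 1761)]
fin_top [(0.9, array([344.1, 258.7]), 1776)]
air_gate [(0.92, array([343.3, 259.9]), 1753)]
dryer [(0.58, array([336.4, 276.9]), 15979)]
{'t': 0.6, 'joint_positions': array([ 1.25252552e+00,  4.93573875e-01,  1.34549225e+00, -2.77305728e-05,
        1.30249682e+00, -9.54977535e-02]), 'dq': array([-1.97402493e-05, -9.89029209e-04,  1.77459659e-03,  2.18937513e-03,
        1.88931708e-03, -6.05448713e-04]), 'tau': array([ 2.06513055e-04, -8.81702185e+01, -3.84169614e+01, -9.14420070e-05,
        8.49774970e-04, -3.54610609e-05]), 'tool_pos': array([0.13809006, 0.60956007, 0.24829585]), 'eef_rot': array([3.14156563e+00, 2.94499244e-05, 2.91882695e+00]), 'contact_force': array([ 0.89477558,  0.17457198, -0.23344037]), 'wrist_torque': array([ 0.04063058, -0.00137469, -0.04832266]), 'grip_force': 0.0, 'width': 0.08521387024343573}
```

View pics/top0.png

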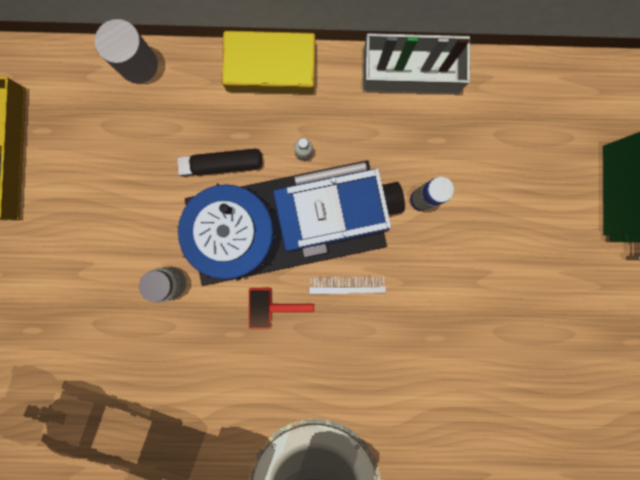

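View pics/side0.png

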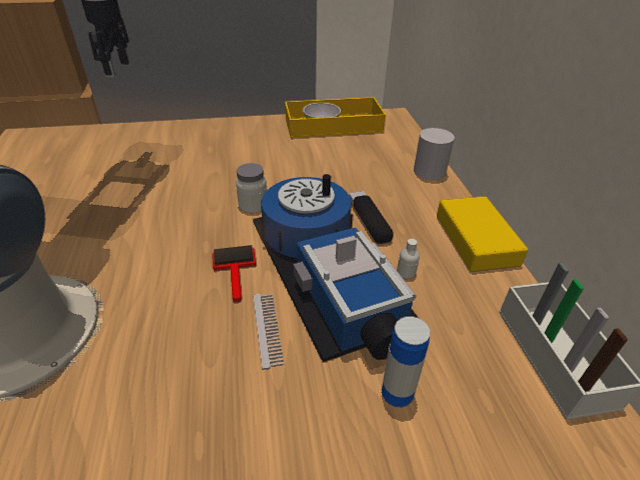

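The top view shows the wheel at about (222,230), the knob near (227,209) and the fin near (320,210). In the side view the knob is at (326,186) and the fin at (345,250). I'll enlarge both for measuring.

Run:
```python
import cv2
a=cv2.imread('pics/top0.png')[150:290,170:410]; cv2.imwrite('pics/topc.png',cv2.resize(a,None,fx=3.3,fy=3.3,interpolation=cv2.INTER_CUBIC))
a=cv2.imread('pics/side0.png')[165:315,255:425]; cv2.imwrite('pics/sidec.png',cv2.resize(a,None,fx=4,fy=4,interpolation=cv2.INTER_CUBIC))
```

```text
(no output)
```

View pics/topc.png

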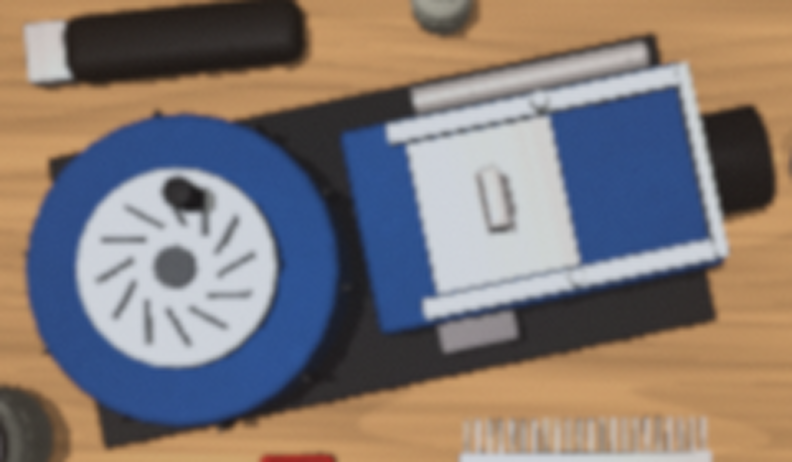

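View pics/sidec.png

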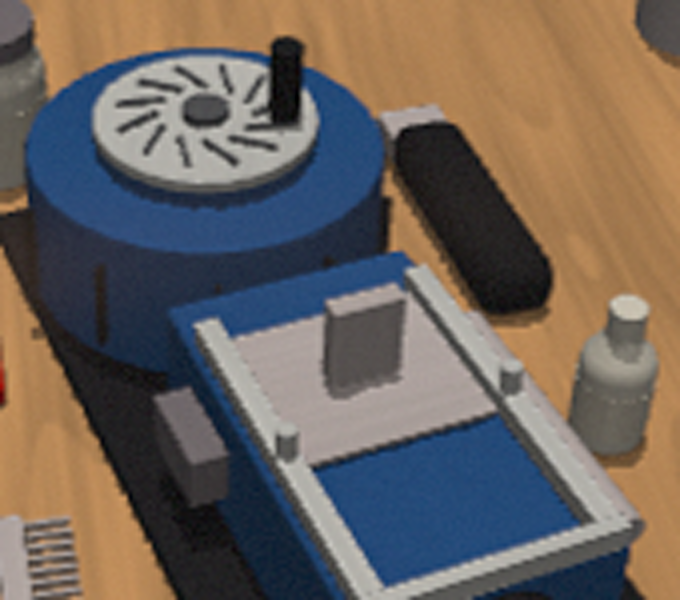

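The top crop shows the disc centre at (177,267), the knob top at (181,191), the fin top at (489,198) and the pegs at (541,100) and (577,278). The side crop shows the knob top at (287,44), the fin top at (366,295) and the pegs at (288,430) and (512,364).

```bash
cat >> look.py <<'E'
from scipy.spatial.transform import Rotation as R
def hit(p,uv,z):
    f=240/np.tan(np.radians(p['vfov'])/2)
    d=R.from_euler('xyz',p['attitude']).as_matrix()@np.array([(uv[0]-p['cx'])/f,-(uv[1]-p['cy'])/f,-1])
    o=p['xyz']; return (o+d*(z-o[2])/d[2])[:2]
E
python3 - <<'E'
from look import *
T=shot('top');S=shot('side')
tc=lambda u,v:((u+.5)/3.3-.5+170,(v+.5)/3.3-.5+150)
sc=lambda u,v:((u+.5)/4-.5+255,(v+.5)/4-.5+165)
for n,t,s,z in [('disc',(177,267),(206,121),.113),('hub',(175,266),(207,108),.119),('knob',(181,191),(287,44),.158),('fin',(489,198),(366,295),.138),('pegA',(541,100),(512,364),.113),('pegB',(577,278),(288,430),.113)]:
    print(n,hit(T,tc(*t),z).round(4),hit(S,sc(*s),z).round(4))
E
```

```text
disc [0.5503 0.192 ] [0.5503 0.1861]
hub [0.5505 0.192 ] [0.5513 0.1892]
knob [0.5913 0.1819] [0.5919 0.1835]
fin [0.5933 0.006 ] [0.5951 0.0037]
pegA [ 0.6561 -0.0246] [ 0.6572 -0.0239]
pegB [ 0.5488 -0.0483] [ 0.5506 -0.0504]
```

Emit:
servo_tool(
  series=[
    [[0.035,-0.033,0,0.09,-1],[0.07,-0.066,0,0.18,-1],[0.105,-0.099,0,0.27,-1],[0.14,-0.132,0,0.36,-1],[0.175,-0.165,0,0.45,-1]],
  ],
)

```text
t: 1.2
tool_pos: [0.3142, 0.4432, 0.2485]
eef_rot: [3.141, 0.0, -2.91]
contact_force: [-0.1, 1.1, 0.2]
width: 0.0855
grip_force: 0.0
```

Emit:
servo_tool(
  series=[
    [[0.035,-0.033,0,0,-1],[0.07,-0.066,0,0,-1],[0.105,-0.099,0,0,-1],[0.14,-0.132,0,0,-1],[0.17,-0.16,0,0,-1]],
  ],
)

```text
t: 1.7
tool_pos: [0.4847, 0.2826, 0.2485]
eef_rot: [-3.142, 0.001, -2.915]
contact_force: [1.4, 0.8, -0.8]
width: 0.0856
grip_force: 0.0
```

Emit:
servo_tool(
  series=[
    [[0.035,-0.033,0,0,-1],[0.07,-0.066,0,0,-1],[0.108,-0.102,0,0,-1],[0.108,-0.102,0,0,-1],[0.108,-0.102,0,0,-1]],
  ],
)

```text
t: 2.2
tool_pos: [0.5917, 0.1815, 0.248]
eef_rot: [3.142, -0.0, -2.917]
contact_force: [-1.1, 1.1, -0.6]
width: 0.0855
grip_force: 0.0
```

Emit:
servo_tool(
  series=[
    [[0,0,-0.04,0,-1],[0,0,-0.075,0,-1],[0,0,-0.106,0,-1],[0,0,-0.106,0,-0.4],[0,0,-0.106,0,0]],
  ],
)

```text
t: 2.7
tool_pos: [0.5906, 0.1833, 0.143]
eef_rot: [3.142, -0.0, -2.913]
contact_force: [0.8, -0.4, 1.1]
width: 0.0589
grip_force: 0.0
```

Emit:
servo_tool(
  series=[
    [[0,0,0,0,0.2],[0,0,0,0,0.4],[0,0,0,0,0.6],[0,0,0,0,1],[0,0,0,0,1]],
  ],
)

```text
t: 3.2
tool_pos: [0.5917, 0.1829, 0.1438]
eef_rot: [3.141, 0.002, -2.914]
contact_force: [-2.2, 1.5, 12.6]
width: 0.0163
grip_force: 58.2
```

Run:
```python
from look import *
s=ctrl.observe(); print(s['tool_pos'],s['contact_force'],s['width'],s['grip_force'])
a=shot('top')['pixels'][130:290,150:410];b=shot('side')['pixels'][110:280,240:440]
f=lambda x,w,h:cv2.resize(x,(w,h),interpolation=cv2.INTER_CUBIC)
cv2.imwrite('pics/grip.png',np.hstack([f(a,455,280),f(b,330,280)])[:,:,::-1])
```

```text
[0.59173276 0.18287767 0.14378224] [-2.18881589  1.52977104 12.56491652] 0.01625892085598216 58.21763634681702
```

View pics/grip.png

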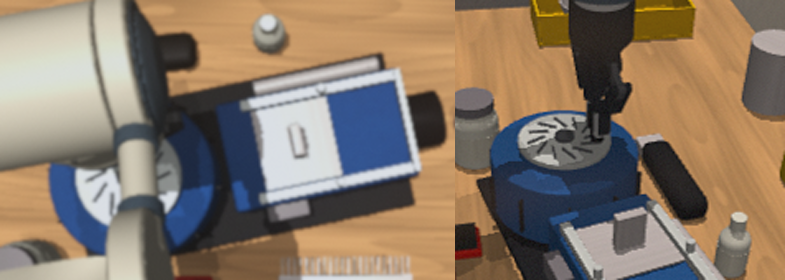

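The side half of the picture shows the gripper holding the knob, at about (600,125), and the gate is still shut. Next I'll work out the circle rows.

Run:
```python
import numpy as np
a0=np.radians(-9.9);r=.042
P=lambda k:r*np.array([np.cos(a0-np.radians(12*k)),np.sin(a0-np.radians(12*k))])
for c in range(6): print(c,[list((P(5*c+i)-P(5*c)).round(4)) for i in range(1,6)])
```

```text
0 [[np.float64(-0.0024), np.float64(-0.0084)], [np.float64(-0.0065), np.float64(-0.0162)], [np.float64(-0.0121), np.float64(-0.0229)], [np.float64(-0.0191), np.float64(-0.0284)], [np.float64(-0.0269), np.float64(-0.0322)]]
1 [[np.float64(-0.0085), np.float64(-0.0021)], [np.float64(-0.0173), np.float64(-0.0025)], [np.float64(-0.0259), np.float64(-0.001)], [np.float64(-0.0341), np.float64(0.0023)], [np.float64(-0.0414), np.float64(0.0072)]]
2 [[np.float64(-0.0061), np.float64(0.0063)], [np.float64(-0.0108), np.float64(0.0137)], [np.float64(-0.0138), np.float64(0.022)], [np.float64(-0.015), np.float64(0.0307)], [np.float64(-0.0144), np.float64(0.0394)]]
3 [[np.float64(0.0024), np.float64(0.0084)], [np.float64(0.0065), np.float64(0.0162)], [np.float64(0.0121), np.float64(0.0229)], [np.float64(0.0191), np.float64(0.0284)], [np.float64(0.0269), np.float64(0.0322)]]
4 [[np.float64(0.0085), np.float64(0.0021)], [np.float64(0.0173), np.float64(0.0025)], [np.float64(0.0259), np.float64(0.001)], [np.float64(0.0341), np.float64(-0.0023)], [np.float64(0.0414), np.float64(-0.0072)]]
5 [[np.float64(0.0061), np.float64(-0.0063)], [np.float64(0.0108), np.float64(-0.0137)], [np.float64(0.0138), np.float64(-0.022)], [np.float64(0.015), np.float64(-0.0307)], [np.float64(0.0144), np.float64(-0.0394)]]
```

Emit:
servo_tool(
  series=[
    [[-0.0024,-0.0084,0,0,1],[-0.0065,-0.0162,0,0,1],[-0.0121,-0.0229,0,0,1],[-0.0191,-0.0284,0,0,1],[-0.0269,-0.0322,0,0,1]],
  ],
)

```text
t: 3.8
tool_pos: [0.5638, 0.1527, 0.1438]
eef_rot: [3.137, 0.002, -2.915]
contact_force: [-7.6, 31.7, 13.2]
width: 0.0164
grip_force: 58.9
```

Emit:
servo_tool(
  series=[
    [[-0.0085,-0.0005,0,0,1],[-0.0173,-0.0005,0,0,1],[-0.0259,0.001,0,0,1],[-0.0341,0.0043,0,0,1],[-0.0414,0.0092,0,0,1]],
  ],
)

```text
t: 4.3
tool_pos: [0.5247, 0.1604, 0.1439]
eef_rot: [3.141, 0.006, -2.915]
contact_force: [9.5, 6.8, 5.0]
width: 0.0166
grip_force: 58.7
```

Emit:
servo_tool(
  series=[
    [[-0.0056,0.0063,0,0,1],[-0.0098,0.0137,0,0,1],[-0.0128,0.022,0,0,1],[-0.014,0.0307,0,0,1],[-0.0134,0.0394,0,0,1]],
  ],
)

```text
t: 4.8
tool_pos: [0.5095, 0.1992, 0.1437]
eef_rot: [-3.141, 0.001, -2.914]
contact_force: [-4.5, -3.3, 17.3]
width: 0.0162
grip_force: 59.9
```

Emit:
servo_tool(
  series=[
    [[0.002,0.0084,0,0,1],[0.006,0.0162,0,0,1],[0.0116,0.0229,0,0,1],[0.0186,0.0284,0,0,1],[0.0264,0.0322,0,0,1]],
  ],
)

```text
t: 5.3
tool_pos: [0.5359, 0.2326, 0.1438]
eef_rot: [3.14, 0.001, -2.914]
contact_force: [-6.3, 7.1, 15.3]
width: 0.0162
grip_force: 59.6
```

Emit:
servo_tool(
  series=[
    [[0.0085,0.0021,0,0,1],[0.0173,0.0025,0,0,1],[0.0259,0.001,0,0,1],[0.0341,-0.0023,0,0,1],[0.0414,-0.0072,0,0,1]],
  ],
)

```text
t: 5.8
tool_pos: [0.5788, 0.225, 0.1439]
eef_rot: [3.14, 0.004, -2.914]
contact_force: [-0.1, 3.7, 7.9]
width: 0.0164
grip_force: 59.2
```

Emit:
servo_tool(
  series=[
    [[0.0067,-0.0072,0,0,1],[0.0115,-0.0158,0,0,1],[0.0143,-0.0253,0,0,1],[0.0147,-0.0351,0,0,1],[0.0127,-0.045,0,0,1]],
  ],
)

```text
t: 6.3
tool_pos: [0.5907, 0.1791, 0.1438]
eef_rot: [3.141, 0.002, -2.915]
contact_force: [-6.6, 5.7, 13.8]
width: 0.0165
grip_force: 59.4
```

Emit:
servo_tool(
  series=[
    [[0,0,0,0,1],[0,0,0,0,0.6],[0,0,0,0,0.2],[0,0,0,0,0],[0,0,0,0,0]],
  ],
)

```text
t: 6.8
tool_pos: [0.5899, 0.179, 0.1424]
eef_rot: [3.142, 0.0, -2.914]
contact_force: [-0.4, -0.4, 0.2]
width: 0.0431
grip_force: 0.0
```

Emit:
servo_tool(
  series=[
    [[0,0,0.03,0,0],[0,0,0.065,0,0],[0,0,0.1,0,0],[0,0,0.1,0,0],[0,0,0.1,0,0]],
  ],
)

```text
t: 7.3
tool_pos: [0.5901, 0.179, 0.2428]
eef_rot: [-3.142, 0.001, -2.914]
contact_force: [0.2, 0.8, -0.5]
width: 0.0428
grip_force: 0.0
```

Emit:
servo_tool(
  series=[
    [[0.001,-0.04,0,0,0],[0.002,-0.08,0,0,0],[0.003,-0.12,0,0,0],[0.004,-0.155,0,0,0],[0.004,-0.174,0,0,0]],
  ],
)

```text
t: 7.8
tool_pos: [0.5932, 0.0024, 0.2408]
eef_rot: [3.141, -0.002, -2.916]
contact_force: [0.8, 0.1, -0.1]
width: 0.0425
grip_force: 0.0
```

Run:
```python
from look import *
s=ctrl.observe(); print(s['tool_pos'],s['contact_force'],s['width'],s['grip_force'])
a=shot('top')['pixels'][150:290,170:410];b=shot('side')['pixels'][165:315,255:425]
f=lambda x,s:cv2.resize(x,None,fx=s,fy=s,interpolation=cv2.INTER_CUBIC)
b=f(b,2.2);a=f(a,330/140)[:, :420]
cv2.imwrite('pics/after.png',np.hstack([a,b])[:,:,::-1])
```

```text
[0.59320636 0.00241793 0.24078358] [ 0.81643557  0.12568396 -0.05399559] 0.042505578798901274 0.0
```

View pics/after.png

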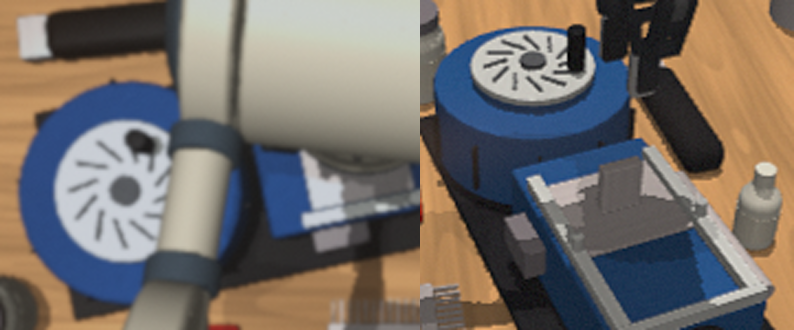

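The knob stands at about (139,141) in the left (top view) half and (577,32) in the right (side view) half, a little past its starting angle. I'll compute its angle from those.

Run:
```python
from look import *
T=shot('top');S=shot('side')
k=330/140
a=hit(T,((139.5)/k-.5+170,141.5/k-.5+150),.158);b=hit(S,((577.5-420)/2.2-.5+255,32.5/2.2-.5+165),.158)
c=np.array([.5505,.1915])
for q in (a,b,np.array([.591,.182]),np.array([.592,.1832])): print(q,np.degrees(np.arctan2(*(q-c)[::-1])))
s=ctrl.observe(); print(s['tool_pos'])
```

```text
[0.58770068 0.17392118] -25.292615678051654
[0.58881306 0.16987269] -29.444261985959972
[0.591 0.182] -13.201087175705597
[0.592  0.1832] -11.30993247402022
[0.59340227 0.00497337 0.24119977]
```

Emit:
servo_tool(
  series=[
    [[0,0,-0.035,0,-0.1],[0,0,-0.07,0,-0.1],[0,0,-0.1,0,-0.1],[0,0,-0.118,0,-0.1],[0,0,-0.118,0,0.2]],
  ],
)

```text
t: 8.5
tool_pos: [0.5921, 0.0063, 0.1215]
eef_rot: [3.14, -0.005, -2.913]
contact_force: [-0.6, 0.1, 0.9]
width: 0.0352
grip_force: 0.0
```

Emit:
servo_tool(
  series=[
    [[0,0,0,0,0.4],[0,0,0,0,0.6],[0,0,0,0,0.8],[0,0,0,0,1],[0,0,0,0,1]],
  ],
)

```text
t: 9.0
tool_pos: [0.5949, 0.0039, 0.1257]
eef_rot: [-3.139, 0.002, -2.914]
contact_force: [1.6, -9.6, 1.3]
width: 0.0118
grip_force: 59.8
```

Run:
```python
from look import *
s=ctrl.observe(); print(s['tool_pos'],s['contact_force'],s['width'],s['grip_force'])
b=shot('side')['pixels'][150:320,250:430]
cv2.imwrite('pics/fin.png',cv2.resize(b,None,fx=3.3,fy=3.3,interpolation=cv2.INTER_CUBIC)[:,:,::-1])
```

```text
[0.59492032 0.00392506 0.12572596] [ 1.63084778 -9.61182417  1.28813643] 0.011760941762161001 59.82571363449097
```

View pics/fin.png

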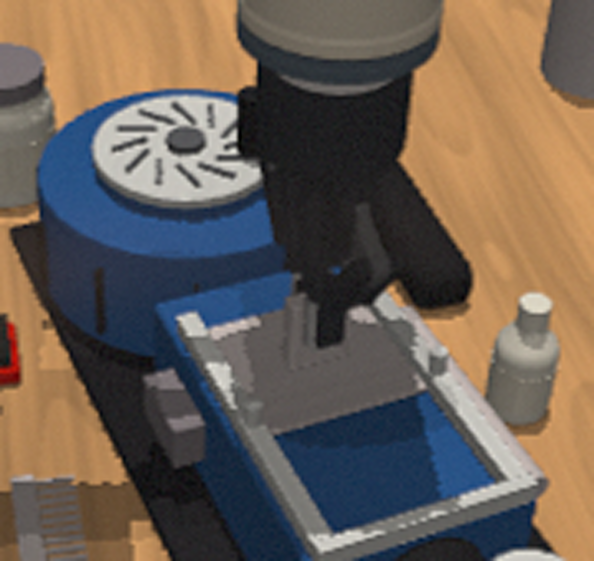

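The picture shows the pads closed on the fin at about (310,330), with the gate shut. Now I'll open it to half.

Emit:
servo_tool(
  series=[
    [[0.001,-0.005,0,0,1],[0.0025,-0.011,0,0,1],[0.004,-0.017,0,0,1],[0.005,-0.023,0,0,1],[0.0065,-0.029,0,0,1]],
  ],
)

```text
t: 9.55
tool_pos: [0.6013, -0.0238, 0.1257]
eef_rot: [3.141, 0.003, -2.914]
contact_force: [0.6, 7.0, 8.0]
width: 0.011
grip_force: 61.1
```

Emit:
servo_tool(
  series=[
    [[0.001,-0.004,0,0,1],[0.002,-0.008,0,0,1],[0.0025,-0.011,0,0,1],[0.0025,-0.011,0,0,1],[0.0025,-0.011,0,0,1]],
  ],
)

```text
t: 10.05
tool_pos: [0.6038, -0.0345, 0.1257]
eef_rot: [3.141, 0.003, -2.915]
contact_force: [0.7, 7.8, 7.9]
width: 0.0114
grip_force: 61.1
```

Run:
```python
from look import *
for i in range(4):
    s=ctrl.observe(); print(s['t'],s['tool_pos'],s['contact_force'],s['width'],s['grip_force'],np.dot(s['tool_pos'][:2]-[.5949,.0039],[.227,-.974]))
    p=shot('side')
b=p['pixels'][150:320,250:430]
cv2.imwrite('pics/half.png',cv2.resize(b,None,fx=3.3,fy=3.3,interpolation=cv2.INTER_CUBIC)[:,:,::-1])
```

```text
10.05 [ 0.60380094 -0.03452675  0.12566388] [0.67328333 7.75677817 7.90832187] 0.011440381339860261 61.093066334724426 0.03944816798979837
10.1 [ 0.60385561 -0.03444645  0.12571229] [1.19204089 7.99496223 7.98939685] 0.010855933707079707 61.089152097702026 0.03938236863690866
10.15 [ 0.60382313 -0.03443486  0.12566665] [1.02384273 7.22706927 8.74492902] 0.01088829098980647 61.086266040802 0.0393637060824476
10.2 [ 0.60380168 -0.03442853  0.12569316] [0.23006127 8.40580009 9.28038287] 0.011109187622009629 61.08572959899902 0.039352665773863316
```

View pics/half.png

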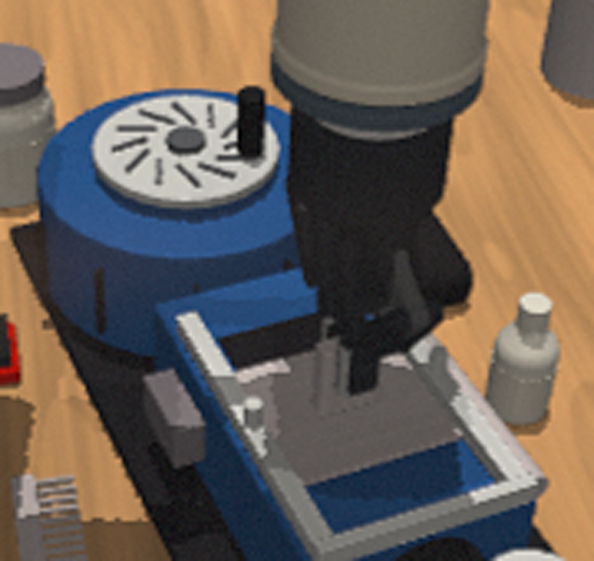

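The fin at about (340,365) stands in line with the left peg (253,410); the right peg is hidden by the gripper. The measured opening is 39.4 mm, and the 8 N reading matches the spring force at half travel. The wheel is about 12 to 18° past a full turn, inside the 34° limit. I'm handing in.

```bash
python3 -c "
from plant import ctrl
print(ctrl.job_done())"
```

```text
the job is handed in; nothing more can be done
None
```

I turned the wheel one full turn clockwise (measured about 12–18° past, limit 34°) and the gripper is holding the gate about 39 mm open against about 8 N of spring force; the job is handed in, but it returned no verdict.

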